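Turn the scrap can over and hang it on its hook

ROBOT

A 7-joint arm with a two-finger parallel gripper is mounted at the origin on a cart in front of the work surface, level with it; the furniture and walls round the work are solid. World frame = base frame: x ahead of the robot, y to its left, z up, the work surface at z = 0. Lengths are in m, angles in rad, forces in N, time in s.
With the tool pointing down it reaches from about 0.425 to 0.875 m from the base axis. Payload 8.4 kg.
Tool frame: the origin (TCP) lies at the very end of the fingers, on their centre line; the grasp point (between the pads) lies 19 mm behind it (r.tcp_to_grasp is the z of the grasp point in the tool frame, in m); z points along the fingers, y is the line along which they close (so a half turn about z gives the same grasp; the last joint's range is limited). The gripper opens to 87 mm and grips with 3 to 60 N. Pads are 19 mm wide; open, the fingers measure 117 mm over their backs; the gripper's body (75 mm by 190 mm) begins 51 mm behind the grasp point.
Start: joints at [1.123, 0.333, 0.04, 1.465, -0.013, 1.343, -0.059], TCP at [0.222, -0.611, 0.223] pointing down, gripper open.
Joint ranges: [-2.58, 2.58], [-0.38, 2.09], [-1.3, 1.39], [0.25, 2.4], [-1.5, 4.64], [0.08, 2.09], [-2.65, 2.65]. Speed limits (rad/s): [2.22, 2.22, 2.79, 2.79, 3.14, 3.14, 3.14].

INTERFACE

Orientations are given as a rotation vector (axis times angle).
In Python, from plant import state, viewer, r, nets gives the robot as it stands. The module is installed in compiled form; this text tells all that it offers.
- The arm moves only by the shell command python3 -m inch 'ROWS' [FORCE]. ROWS is JSON, a list that holds one entry, the list of rows, each a list of 7 numbers: the shift along the tool's x, y, z scaled (see below), then the turn, a rotation vector about the tool's x, y, z scaled (see below), then the opening, from 0 (shut) to 1 (fully open). In form: [[[dx, dy, dz, ax, ay, az, grip], ...]]. A call has 1 to 12 rows; each row is the pose to reach, as a shift and turn from the pose commanded when the call began, along the tool's axes at that moment; what a row does not reach only later rows make up. The controller multiplies each number of a shift by 10 cm and each number of a turn by 90 degrees. A row lasts 1/8 s, in which the tool goes at most 62.5 mm and 10.7 degrees, less where a joint would pass 70% of its speed; a pose out of reach is approached as far as the arm can. A call with a number of a shift or a turn outside -1 to 1 is refused whole. A call with a gripper value outside its range is refused whole. The fingers move at their own pace and stop on an object; FORCE is the grip in N (left out, the last holds). Time passes only in rows, so rows that repeat a pose let the fingers close. It gives the time, the measured TCP pose, the force, the opening and the grip force at its end, in the units of the state.
- state(): the state, without advancing time (a new reading comes with each control period).
- viewer.read_camera(name): name is "side" or "top"; returns a dict with "image" (400x640x3 uint8, red, green, blue), "z_map" (400x640 float32, m along the optical axis (not along the pixel's ray), 0 where there is no reading), "mtx" (3x3 intrinsics, pixels), "D" ([k1, k2, p1, p2, k3] as OpenCV has them; the pictures are not rectified), "R" (3x3) and "t" (3): a world point X has camera coordinates R X + t. Camera axes: x right, y down, z forward; pixel columns grow to the right and rows downward; lengths in m; the calibration is good to about 2 mm. A picture is of the moment at which its call begins.
- r.close_job(): hands the job in; it is judged then, once.
Trained networks look in a picture, given as the dict that the camera call returned (one of the last four; its "shot" number tells which), for a name from the list of things; names that differ only in an ending like _2 or _b are one class to them, and where a whole thing is asked for, a point or a joint stands for the part that bears it (a point fixed in the world has none). Each returns a list of dicts, best first, with "conf" (0 to 1); they miss things now and then, are a little off and sometimes report something else, mostly with a low value. They report only what shows in the picture. A call takes as long as a camera call.
- nets.regions_of(picture, target): "mask" (400x640 bool, what is visible of it) and "uv" ([column, row] in pixels, amid what is visible of it).
The state is a dict: "time_s": time; "joint_positions": joint angles; "qd": joint speeds; "joint_torque": joint torques, N m; "position": TCP position; "orientation": TCP orientation; "contact_force": force on the tool from outside, world axes, zero at the start; "torque": the same for the moment, N m; "width": finger opening in m; "finger_force": force on a finger pad.
Only numpy, scipy, OpenCV 4.12 (cv2) and the standard library are available. Lean on these libraries where they do the work, as an engineer would, in place of code of your own. Each camera call takes 0.05 s, during which the arm holds its last target. There are 200 camera calls.

TASK

The square metal scrap can has been washed and left upside down to dry. Turn it the right way up and hang it by its open handle on the hook of the grey stand, mouth up and clear of the bench, ready for use, and let go. Leave the other things where they stand.

Things in the scene. Friction and masses are not known exactly. Their poses are not given: they have to be found in the camera images.
- can_centre (a point): Centre of the scrap can: open-topped square aluminium can, 58 x 58 mm outside, 90 mm tall, about 0.18 kg, upside down at the start. +z points from mouth to closed bottom (up at the start, down at the end): mouth 45 mm along -z, bottom 45 mm along +z. Handle in the middle of the +x side; the +y, -y and -x sides are flat and bare: it lies steadily on its -x side, handle up.
- can_notch (a point): Same axes as the can; fixed to it at x = +37, z = -17 mm from its centre: middle of the closed end of the slot between the handle's leg and the can's wall. The slot is 16 mm wide (x), 32 mm deep and open towards the can's bottom (+z). The handle is a strap 24 mm wide (y), 4 mm thick. This point must come to rest on the hook's top edge.
- handle_end (a point): Same axes; at x = +47, z = +15 mm from the can's centre: the free end of the handle's leg. The strap leaves the wall 24 to 28 mm from the mouth, runs out to 49 mm from the can's axis, then bends towards the bottom and ends free here.
- hook_top (a point): Middle of the hook's top edge, 100 mm above the bench, on a fixed stand. +z up, +x level from hook to post. The hook is an upright tongue 30 mm wide (y), 5 mm thick (x), 40 mm tall, open above. The can hangs in front of it (-x), its +x side facing it and the handle's leg behind it (+x), leaning up to some 9 degrees, its bottom about 38 mm above the bench.
- stand_foot (a point): Point on the bench straight below the hook's edge, same axes. The grey base plate, 8 mm thick, reaches from x = -56 to +64 mm and 55 mm to each side. The steel post stands at x = 34 to 46 mm, 106 mm tall, and a level bar 55 to 60 mm up joins it to the hook. A rubber stop 16 mm across, 47 mm up, stands 3 mm proud of the hook's front face, for the can to lean on.
- divider_top (a point): Front edge of the top of the fixed divider across the back of the bench, in its middle: a solid wall along y, 820 mm long, 298 mm tall, its front face sloping out some 25 mm towards the robot at its foot. Keep the wrist off it when the tool leans away from the robot.
- bottle_pink_mid (a point): Bystander, to be left alone: centre (half-way up) of the pink plastic bottle, 45 x 52 x 127 mm, loose.
- bottle_white_1_mid (a point): Bystander, to be left alone: centre (half-way up) of the white plastic bottle, 48 x 60 x 147 mm, loose.
- dropper_bottle_mid (a point): Bystander, to be left alone: centre (half-way up) of the white dropper bottle with blue spout, 36 mm across, 100 mm tall, loose.
- plaster_pot_mid (a point): Bystander, to be left alone: centre (half-way up) of the white round pot with a green lid, 73 mm across, 71 mm tall, loose.
- model_lower_mid (a point): Bystander, to be left alone: centre (half-way up) of the white plaster jaw model, 67 x 66 x 28 mm, loose.
- model_green_mid (a point): Bystander, to be left alone: centre (half-way up) of the green plaster jaw model, 64 x 63 x 26 mm, loose.
- articulator_mid (a point): Bystander, to be left alone: centre (half-way up) of the brass hinge articulator with two jaw models, 106 x 62 x 95 mm, loose.

How it is judged:
On the way:
1. the can has been turned the right way up (angle between can_centre's own z axis and vertical above 2.75 rad), for 0.1 s.
At the end, for the whole second after the job is handed in: The can hangs on the hook, let go and at rest: closed end of its handle slot within 14 mm of the hook edge's middle (both ways level) and 6 mm below to 8 mm above it; mouth up within 17 degrees; carried by the stand. No bystander moved over 30 mm (x of can_notch in the frame of hook_top between -0.014 and 0.014 m and y of can_notch in the frame of hook_top between -0.014 and 0.014 m and z of can_notch in the frame of hook_top between -0.006 and 0.008 m and angle between can_centre's own z axis and vertical above 2.84 rad and linear speed of scrap_can below 0.02 m/s and angular speed of scrap_can below 0.2 rad/s and contact force between scrap_can and hook_stand above 0.5 N); the robot touches nothing.
It fails at once if a bystander was moved more than 30 mm (distance of any of bottle_pink_mid, bottle_white_1_mid, dropper_bottle_mid, plaster_pot_mid, model_lower_mid, model_green_mid, articulator_mid from where it was at the start of the episode above 0.03 m).
It also fails if it takes over 66 s, if anything falls off the work surface, if the arm or the gripper's body presses on something with over 40 N, if the wrist force passes 120 N, or if a joint passes its speed limit or range.

## Working session

There is one attempt and no reset: what is moved stays moved. The work goes in short steps, Python scripts to look and compute and a shell command to move; the robot and the scene stay as the last step left them, time stands still between calls to the robot, and variables do not carry over. Pictures are saved under pics/ and viewed, at most 10 in all, crops included, and the job is handed in when it is done.

```bash
mkdir -p pics
cat > h.py <<'E'
import numpy as np, cv2
from plant import state, viewer, r, nets
from scipy.spatial.transform import Rotation as Rn
def cloud(p, mask=None):
    z=p["z_map"]; m=(z>0) if mask is None else (mask&(z>0))
    v,u=np.nonzero(m)
    n=cv2.undistortPoints(np.stack([u,v],1).astype(np.float64)[:,None],p["mtx"],np.array(p["D"],float))[:,0]
    c=np.c_[n,np.ones(len(n))]*z[v,u][:,None]
    return (c-p["t"])@p["R"], np.c_[u,v]   # R^T (c-t)
def proj(p,X):
    rv,_=cv2.Rodrigues(np.array(p["R"],float)); return cv2.projectPoints(np.array(X,float).reshape(-1,3),rv,np.array(p["t"],float),p["mtx"],np.array(p["D"],float))[0][:,0]
def save(p,name): cv2.imwrite("pics/"+name,cv2.cvtColor(p["image"],cv2.COLOR_RGB2BGR))
E
python3 - <<'E'
from h import *
np.set_printoptions(precision=3,suppress=True)
s=state(); print(s["time_s"],s["position"],s["orientation"],s["width"],r.tcp_to_grasp)
print(Rn.from_rotvec(s["orientation"]).as_matrix())
for c in ("side","top"):
    p=viewer.read_camera(c); save(p,c+"0.png"); print(c,"cam at",-p["R"].T@p["t"])
    for n in ["can_centre","can_notch","handle_end","hook_top","stand_foot","divider_top","bottle_pink_mid","bottle_white_1_mid","dropper_bottle_mid","plaster_pot_mid","model_lower_mid","model_green_mid","articulator_mid"]:
        for d in nets.regions_of(p,n)[:2]:
            X,_=cloud(p,d["mask"]); 
            if len(X): print(n,round(d["conf"],2),np.round(d["uv"]),len(X),np.median(X,0),np.percentile(X,3,axis=0),np.percentile(X,97,axis=0))
E
```

```text
0.0 [ 0.222 -0.61   0.222] [-3.092 -0.545  0.001] 0.0873040187932793 -0.0187
[[ 0.94   0.342 -0.001]
 [ 0.342 -0.94   0.001]
 [-0.    -0.002 -1.   ]]
side cam at [0.275 0.943 0.67 ]
can_centre 0.81 [346. 214.] 566 [ 0.503 -0.232  0.059] [ 0.477 -0.28   0.004] [ 0.534 -0.209  0.091]
can_notch 0.81 [347. 214.] 585 [ 0.501 -0.232  0.058] [ 0.477 -0.28   0.002] [ 0.533 -0.209  0.091]
handle_end 0.74 [348. 217.] 572 [ 0.502 -0.232  0.059] [ 0.477 -0.28   0.004] [ 0.533 -0.209  0.091]
hook_top 0.88 [289. 310.] 917 [0.559 0.203 0.008] [0.517 0.128 0.004] [0.615 0.244 0.011]
stand_foot 0.63 [290. 309.] 932 [0.559 0.204 0.008] [0.515 0.128 0.004] [0.617 0.246 0.011]Traceback (most recent call last):
  File "<stdin>", line 8, in <module>
ValueError: it knows: articulator_mid, bottle_pink_mid, bottle_white_1_mid, can_centre, can_notch, dropper_bottle_mid, handle_end, hook_top, model_green_mid, model_lower_mid, plaster_pot_mid, stand_foot
```

Run:
```python
from h import *
np.set_printoptions(precision=3,suppress=True)
P={}
for c in ("side","top"):
    p=viewer.read_camera(c); P[c]=p; save(p,c+"0.png"); print(c,"cam at",-p["R"].T@p["t"])
    for n in ["can_centre","hook_top","bottle_pink_mid","bottle_white_1_mid","dropper_bottle_mid","plaster_pot_mid","model_lower_mid","model_green_mid","articulator_mid"]:
        for d in nets.regions_of(p,n)[:1]:
            X,_=cloud(p,d["mask"]); 
            if len(X): print(n,round(d["conf"],2),np.round(d["uv"]),len(X),np.percentile(X,3,axis=0),np.percentile(X,97,axis=0))
            if n in("can_centre","hook_top"): np.save(f"{n}_{c}.npy",X)
    X,_=cloud(p); k=(X[:,2]>.29)&(X[:,2]<.31)&(X[:,0]>.5); print("wall",np.percentile(X[k],[1,50,99],axis=0) if k.any() else None)
A=P["side"]["image"][140:340,200:460]; B=P["top"]["image"]
cv2.imwrite("pics/s_crop.png",cv2.cvtColor(cv2.resize(A,None,fx=3,fy=3,interpolation=cv2.INTER_CUBIC),cv2.COLOR_RGB2BGR))
```

```text
side cam at [0.275 0.943 0.67 ]
can_centre 0.69 [349. 312.] 1192 [0.362 0.17  0.006] [0.428 0.233 0.073]
hook_top 0.95 [288. 312.] 903 [0.517 0.13  0.004] [0.617 0.243 0.01 ]
bottle_pink_mid 0.88 [330. 196.] 367 [ 0.596 -0.396  0.005] [ 0.642 -0.376  0.119]
bottle_white_1_mid 0.81 [305. 203.] 643 [ 0.631 -0.275  0.004] [ 0.684 -0.239  0.145]
plaster_pot_mid 0.85 [352. 313.] 1171 [0.362 0.172 0.007] [0.427 0.233 0.073]
model_lower_mid 0.61 [362. 273.] 405 [ 0.374 -0.033  0.002] [0.434 0.024 0.027]
model_green_mid 0.56 [303. 251.] 247 [ 0.566 -0.075  0.005] [ 0.617 -0.017  0.027]
articulator_mid 0.57 [328. 368.] 2227 [0.371 0.321 0.002] [0.452 0.412 0.075]
wall [[ 0.676 -2.669  0.29 ]
 [ 0.777  0.322  0.295]
 [ 3.226  0.525  0.309]]
top cam at [ 0.345 -0.011  1.586]
can_centre 0.7 [382. 209.] 338 [ 0.478 -0.283  0.006] [ 0.534 -0.22   0.097]
hook_top 0.62 [268. 192.] 881 [0.521 0.125 0.001] [0.639 0.238 0.103]
bottle_pink_mid 0.53 [419. 182.] 272 [ 0.596 -0.45  -0.003] [ 0.66  -0.377  0.13 ]
bottle_white_1_mid 0.55 [386. 168.] 263 [ 0.631 -0.284  0.032] [ 0.683 -0.238  0.15 ]
dropper_bottle_mid 0.51 [322. 168.] 93 [ 0.645 -0.049 -0.001] [ 0.679 -0.014  0.089]
plaster_pot_mid 0.81 [263. 240.] 308 [0.368 0.162 0.058] [0.429 0.228 0.077]
model_lower_mid 0.67 [319. 237.] 260 [ 0.375 -0.037  0.011] [0.436 0.02  0.03 ]
model_green_mid 0.59 [330. 188.] 249 [ 0.567 -0.079  0.001] [ 0.627 -0.022  0.029]
articulator_mid 0.71 [317. 239.] 217 [ 0.379 -0.037  0.011] [0.432 0.02  0.03 ]
wall [[ 0.738 -0.291  0.29 ]
 [ 0.774  0.146  0.296]
 [ 1.187  0.967  0.309]]
```

View pics/top0.png

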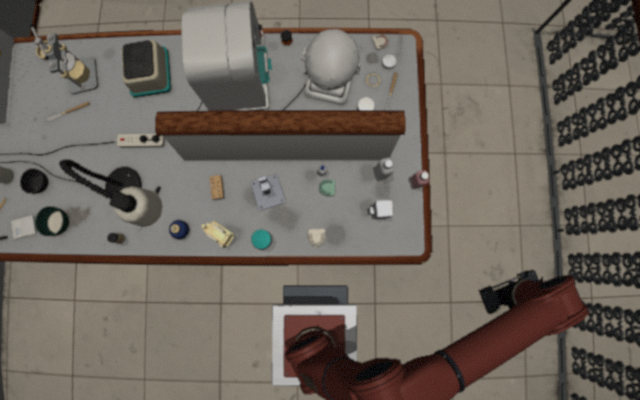

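View pics/side0.png

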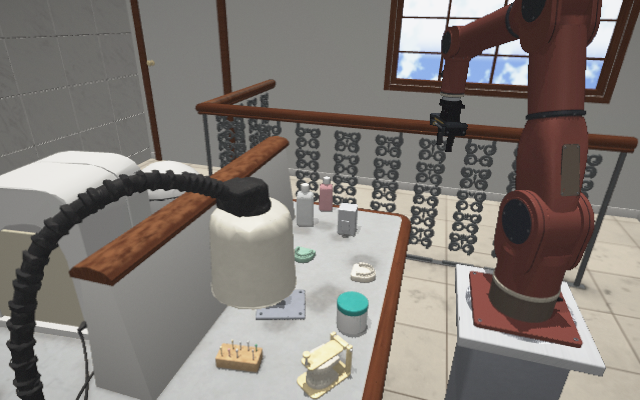

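The top view shows the can at (382,209) with its handle to the left (about 370,210, i.e. world +y). The stand is at (267,190), turned, and the white bottle at (386,168). In the side view the lamp hides the hook at about (250,240).

Run:
```python
from h import *
np.set_printoptions(precision=4,suppress=True)
p=viewer.read_camera("top")
I=p["image"]
a=cv2.resize(I[185:235,350:410],None,fx=6.6,fy=6.6,interpolation=cv2.INTER_CUBIC)
b=cv2.resize(I[165:215,237:297],None,fx=6.6,fy=6.6,interpolation=cv2.INTER_CUBIC)
cv2.imwrite("pics/tc.png",cv2.cvtColor(np.hstack([a,b]),cv2.COLOR_RGB2BGR))
X,uv=cloud(p)
def box(lo,hi): 
    k=((X>lo)&(X<hi)).all(1); return X[k],uv[k]
def rect(Y,n):
    q=cv2.minAreaRect(np.float32(Y[:,:2]*1000)); print(n,len(Y),np.array(q[0]),q[1],q[2],"z",np.median(Y[:,2]))
C,_=box([.44,-.32,.08],[.57,-.17,.11]); rect(C,"can bottom")
H,hu=box([.44,-.225,.035],[.57,-.17,.075]); print("handle",len(H),np.median(H,0)); print(np.c_[H,hu])
B,_=box([.48,.08,.004],[.68,.29,.02]); rect(B,"base")
K,ku=box([.48,.08,.04],[.68,.29,.13]); print("hook/post",len(K)); print(np.c_[K,ku])
```

```text
can bottom 242 [ 506.4682 -257.5593] (57.55810546875, 55.40387725830078) 2.1772799491882324 z 0.08985623567770926
handle 13 [ 0.5042 -0.2119  0.0569]
[[  0.5153  -0.2128   0.0598 371.     207.    ]
 [  0.5122  -0.2098   0.0537 370.     208.    ]
 [  0.5114  -0.2126   0.0608 371.     208.    ]
 [  0.5086  -0.2099   0.052  370.     209.    ]
 [  0.5074  -0.2122   0.063  371.     209.    ]
 [  0.5052  -0.2104   0.0481 370.     210.    ]
 [  0.5042  -0.2129   0.0577 371.     210.    ]
 [  0.5016  -0.2106   0.0461 370.     211.    ]
 [  0.5005  -0.2129   0.0569 371.     211.    ]
 [  0.4984  -0.2112   0.0405 370.     212.    ]
 [  0.496   -0.2119   0.0644 371.     212.    ]
 [  0.4945  -0.211    0.0415 370.     213.    ]
 [  0.4929  -0.2127   0.0577 371.     213.    ]]
base 899 [581.2592 185.8797] (197.11862182617188, 207.6075439453125) 0.05624710023403168 z 0.007753722662036427
hook/post 132
[[  0.6214   0.1913   0.1023 262.     177.    ]
 [  0.6202   0.1867   0.1087 263.     177.    ]
 [  0.6189   0.1821   0.1159 264.     177.    ]
 [  0.62     0.1793   0.1095 265.     177.    ]
 [  0.6
[... 5437 characters left out ...]
  0.0959 262.     191.    ]
 [  0.5718   0.1888   0.0863 263.     191.    ]
 [  0.5721   0.1853   0.0846 264.     191.    ]
 [  0.5729   0.1822   0.0796 265.     191.    ]
 [  0.5735   0.179    0.0756 266.     191.    ]
 [  0.5747   0.1763   0.0674 267.     191.    ]
 [  0.5753   0.173    0.0636 268.     191.    ]
 [  0.5696   0.19     0.0761 263.     192.    ]
 [  0.571    0.1875   0.0666 264.     192.    ]
 [  0.5726   0.1851   0.0563 265.     192.    ]
 [  0.5729   0.1778   0.0542 267.     192.    ]
 [  0.5727   0.1739   0.0556 268.     192.    ]
 [  0.5737   0.1709   0.0487 269.     192.    ]
 [  0.5694   0.1819   0.0516 266.     193.    ]
 [  0.5701   0.1786   0.0475 267.     193.    ]]
```

View pics/tc.png

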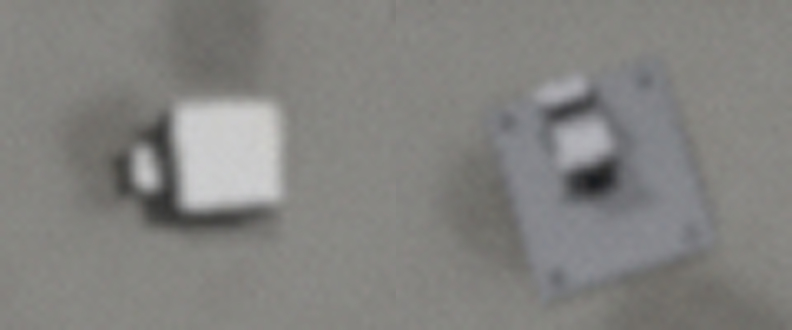

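The crop shows the can, with its handle on the left at crop (145,165), and the stand plate turned about 16°. The post top is at crop (563,92) and the hook edge at (585,150). Next I measure yaw, hook, divider and wrist size.

```bash
cat >> h.py <<'E'
def pose(): s=state(); return np.array(s["position"]),Rn.from_rotvec(s["orientation"]).as_matrix()
def frame(d,y):  # tool R from pointing dir d and closing dir y
    d=np.array(d,float);d/=np.linalg.norm(d); y=np.array(y,float); y-=d*(y@d); y/=np.linalg.norm(y)
    return np.c_[np.cross(y,d),y,d]
def rel(P,Rm,tp,tR):  # shift,turn in row units
    return np.r_[Rm.T@(np.array(tp)-P)/.1, Rn.from_matrix(Rm.T@tR).as_rotvec()/(np.pi/2)]
E
python3 - <<'E'
from h import *
np.set_printoptions(precision=3,suppress=True)
p=viewer.read_camera("top"); X,uv=cloud(p)
m=nets.regions_of(p,"hook_top")[0]["mask"]; S,_=cloud(p,m)
b=S[(S[:,2]<.02)]; 
# base: min area rect of mask pixels projected at z=.008
q=cv2.minAreaRect(np.float32(b[:,:2]*1000)); c=cv2.boxPoints(q); print("base",q); 
ctr=np.array(q[0])/1000
for a in np.radians([14,16,18,20]):
    hx=np.array([np.cos(a),np.sin(a)]); l=(b[:,:2]-ctr)@np.c_[hx,[-hx[1],hx[0]]]; print(np.degrees(a),np.ptp(l,0))
T=S[(S[:,2]>.093)]; post=T[T[:,0]>.598]; hook=T[T[:,0]<.59]
print("post",np.median(post,0),"hook",np.median(hook,0),hook.min(0),hook.max(0))
# divider
for z0 in (.05,.15,.25,.29):
    k=(X[:,0]>.6)&(X[:,0]<.9)&(abs(X[:,1]-.15)<.1)&(abs(X[:,2]-z0)<.015); print("div z",z0,np.percentile(X[k,0],[1,50]) if k.any() else None)
C=X[((X>[.44,-.32,.083])&(X<[.57,-.17,.1])).all(1)]
for a in (-4,-2,0,2,4,6):
    a=np.radians(a); l=C[:,:2]@np.array([[np.cos(a),-np.sin(a)],[np.sin(a),np.cos(a)]]); print(np.degrees(a),np.ptp(l,0))
# wrist
ps=viewer.read_camera("side")
Y,_=cloud(ps); A,_=cloud(p)
s=state(); P=s["position"]
for Q,n in((Y,"side"),(A,"top")):
  for z0 in np.arange(.24,.72,.03):
    k=(np.hypot(Q[:,0]-P[0],Q[:,1]-P[1])<.2)&(abs(Q[:,2]-z0)<.015)
    if k.sum()>3: print(n,round(z0-P[2],3),k.sum(),Q[k,:2].min(0)-P[:2],Q[k,:2].max(0)-P[:2])
E
```

```text
base ((581.154052734375, 179.98129272460938), (123.8656234741211, 117.56122589111328), 16.999143600463867)
14.0 [0.124 0.121]
16.0 [0.124 0.119]
18.0 [0.125 0.118]
20.0 [0.127 0.118]
post [0.613 0.191 0.104] hook [0.575 0.18  0.099] [0.57  0.165 0.093] [0.581 0.192 0.104]
div z 0.05 [0.602 0.714]
div z 0.15 [0.724 0.727]
div z 0.25 [0.737 0.74 ]
div z 0.29 [0.731 0.767]
-4.0 [0.059 0.058]
-2.0 [0.057 0.057]
0.0 [0.056 0.055]
2.0 [0.057 0.055]
4.0 [0.058 0.055]
6.000000000000001 [0.06  0.057]
side 0.017 93 [-0.029 -0.052] [0.026 0.059]
side 0.047 91 [-0.031 -0.05 ] [0.028 0.064]
side 0.077 222 [-0.065 -0.068] [0.062 0.099]
side 0.107 336 [-0.068 -0.084] [0.064 0.104]
side 0.137 169 [-0.038 -0.009] [0.029 0.062]
side 0.167 212 [-0.049 -0.002] [0.038 0.06 ]
side 0.197 181 [-0.043  0.004] [0.041 0.049]
side 0.227 210 [-0.041  0.004] [0.041 0.047]
side 0.257 232 [-0.04  -0.011] [0.052 0.048]
side 0.287 231 [-0.041 -0.011] [0.043 0.049]
side 0.317 247 [-0.059 -0.005] [0.051 0.057]
side 0.347 339 [-0.072 -0.017] [0.059 0.161]
side 0.377 412 [-0.082 -0.026] [0.062 0.194]
side 0.407 338 [-0.04  -0.014] [0.058 0.197]
side 0.437 120 [-0.044  0.041] [0.033 0.196]
side 0.467 7 [-0.061  0.164] [-0.046  0.191]
top 0.017 6 [ 0.023 -0.042] [ 0.026 -0.034]
top 0.077 147 [-0.065 -0.063] [0.064 0.095]
top 0.107 572 [-0.065 -0.086] [0.067 0.103]
top 0.137 60 [-0.037  0.04 ] [0.01  0.057]
top 0.167 242 [-0.042  0.   ] [0.039 0.059]
top 0.197 66 [-0.023  0.01 ] [0.041 0.045]
top 0.227 132 [-0.022 -0.013] [0.042 0.043]
top 0.257 105 [-0.01  -0.013] [0.052 0.044]
top 0.287 47 [ 0.017 -0.011] [0.045 0.04 ]
top 0.317 9 [ 0.032 -0.007] [0.056 0.049]
top 0.347 126 [ 0.013 -0.023] [0.062 0.093]
top 0.377 218 [-0.012 -0.054] [0.063 0.139]
top 0.407 1254 [-0.084 -0.055] [0.061 0.197]
top 0.437 2078 [-0.113 -0.023] [0.047 0.196]
top 0.467 442 [-0.106  0.121] [-0.042  0.192]
```

```bash
cat >> h.py <<'E'
def chain(W,start=None):
    P,Rm=start if start else pose(); 
    for n,(tp,tR) in enumerate(W):
        q=rel(P,Rm,tp,tR); print(n,np.round(q,2).tolist(),"mm",round(np.linalg.norm(q[:3])*100),"deg",round(np.linalg.norm(q[3:])*90))
        # follow what rounded rows give
        q=np.round(q,2); P,Rm=P+Rm@q[:3]*.1, Rm@Rn.from_rotvec(q[3:]*np.pi/2).as_matrix()
def yaw(a): return Rn.from_euler("z",a,degrees=True).as_matrix()
G1=np.array([.5065,-.2575,.062])
def tilt(s,a=0): # wrist leans to world +y by s deg, closing +x, yaw a
    s=np.radians(s); return yaw(a)@frame([0,-np.sin(s),-np.cos(s)],[1,0,0])
E
python3 - <<'E'
from h import *
P,R0=pose()
chain([([.30,-.52,.26],yaw(35)@R0),([.39,-.39,.27],tilt(0)),([.47,-.29,.26],tilt(0)),([.5065,-.20,.20],tilt(30,1)),(G1-.091*tilt(45,1)[:,2],tilt(45,1))])
E
```

```text
0 [1.04, -0.59, -0.37, 0.0, 0.0, -0.39] mm 125 deg 35
1 [1.58, -0.0, -0.1, 0.0, 0.0, -0.39] mm 159 deg 35
2 [1.0, 0.8, 0.1, 0.0, 0.0, 0.0] mm 129 deg 0
3 [0.9, 0.37, 0.6, -0.0, -0.33, -0.01] mm 114 deg 30
4 [0.42, -0.01, 0.6, -0.0, -0.17, 0.0] mm 74 deg 15
```

```bash
python3 -m inch '[[[0.25,-0.15,-0.1,0,0,-0.1,1],[0.5,-0.3,-0.2,0,0,-0.2,1],[0.75,-0.45,-0.3,0,0,-0.3,1],[1,-0.6,-0.4,0,0,-0.39,1]]]'; python3 -m inch '[[[0.25,0,0,0,0,-0.1,1],[0.5,0,0,0,0,-0.2,1],[0.75,0,0,0,0,-0.3,1],[1,0,0,0,0,-0.39,1],[1,0,0,0,0,-0.39,1]]]'
python3 - <<'E'
from h import *
print(state()["joint_positions"])
chain([([.42,-.34,.26],tilt(0)),([.48,-.26,.26],tilt(0)),([.5065,-.20,.20],tilt(30,1)),(G1-.091*tilt(45,1)[:,2],tilt(45,1))])
E
```

```text
time_s: 2.0
position: [0.2962, -0.5195, 0.263]
orientation: [2.782, 1.459, -0.0]
contact_force: [-0.1, 0.0, 0.3]
width: 0.0874
finger_force: 0.0
time_s: 2.62
position: [0.3543, -0.4367, 0.2629]
orientation: [2.214, 2.229, 0.001]
contact_force: [0.2, 1.2, 0.0]
width: 0.0867
finger_force: 0.0
[ 1.00536694  0.14858132 -0.21832087  1.61253303  0.03206104  1.38357151
  0.79021916]
0 [0.96, 0.66, 0.03, 0.0, -0.0, 0.0] mm 117 deg 0
1 [0.8, 0.61, -0.0, 0.0, -0.0, 0.0] mm 100 deg 0
2 [0.6, 0.27, 0.6, -0.0, -0.33, -0.01] mm 89 deg 30
3 [0.42, -0.01, 0.61, 0.0, -0.17, 0.0] mm 74 deg 15
```

```bash
python3 -m inch '[[[0.3,0.2,0,0,0,0,1],[0.6,0.4,0,0,0,0,1],[0.96,0.66,0,0,0,0,1]]]' >/dev/null; python3 -m inch '[[[0.25,0.2,0,0,0,0,1],[0.5,0.4,0,0,0,0,1],[0.8,0.61,0,0,0,0,1]]]' >/dev/null; python3 -m inch '[[[0.15,0.07,0.15,0,-0.08,0,1],[0.3,0.14,0.3,0,-0.16,0,1],[0.45,0.2,0.45,0,-0.25,-0.01,1],[0.6,0.27,0.6,0,-0.33,-0.01,1]]]'; python3 -m inch '[[[0.2,0,0.3,0,-0.08,0,1],[0.42,0,0.6,0,-0.17,0,1],[0.42,0,0.6,0,-0.17,0,1],[0.42,0,0.6,0,-0.17,0,1]]]'
python3 - <<'E'
from h import *
p=viewer.read_camera("side"); a=p["image"][170:270,290:420]; cv2.imwrite("pics/pre.png",cv2.cvtColor(cv2.resize(a,None,fx=5,fy=5,interpolation=cv2.INTER_CUBIC),cv2.COLOR_RGB2BGR))
print(state()["joint_positions"])
T=tilt(45,1)
chain([(G1+.019*T[:,2],T)])
E
```

```text
time_s: 3.88
position: [0.5066, -0.2023, 0.2031]
orientation: [1.91, 1.941, -0.512]
contact_force: [-0.7, 0.6, -1.2]
width: 0.0868
finger_force: 0.0
time_s: 4.38
position: [0.5062, -0.196, 0.1306]
orientation: [1.744, 1.775, -0.724]
contact_force: [0.8, -0.7, -0.1]
width: 0.0869
finger_force: 0.0
[ 0.28869427  0.30567407 -0.56895661  1.99432758  0.95176869  1.33047791
 -0.72256507]
0 [0.06, -0.01, 1.11, -0.0, -0.0, -0.0] mm 112 deg 0
```

View pics/pre.png

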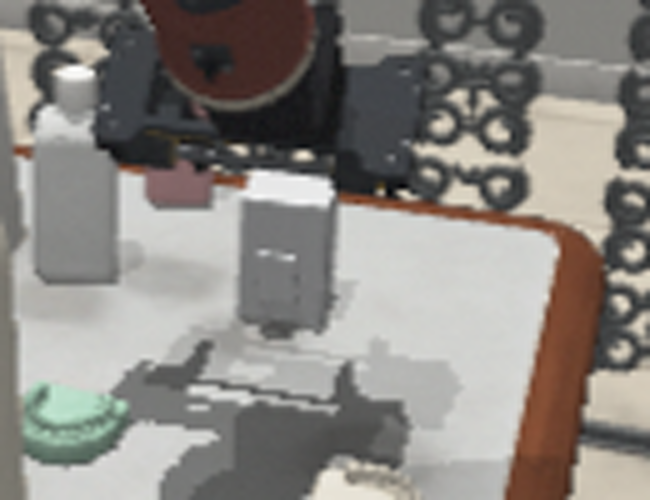

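The crop shows the gripper straddling the can, which is at crop (288,250). The handle faces the camera at (275,255). The white bottle is at (75,180) and clear. Closing in.

```bash
python3 -m inch '[[[0,0,0.25,0,0,0,1],[0.03,0,0.5,0,0,0,1],[0.03,0,0.75,0,0,0,1],[0.03,0,1,0,0,0,1],[0.03,0,1,0,0,0,1],[0.03,0,1,0,0,0,1]]]'
python3 - <<'E'
from h import *
T=tilt(45,1)
chain([(G1+.019*T[:,2],T)])
E
```

```text
time_s: 5.18
position: [0.5069, -0.2634, 0.0572]
orientation: [1.742, 1.776, -0.725]
contact_force: [0.8, 0.0, -0.5]
width: 0.0872
finger_force: 0.0
0 [0.01, -0.0, 0.11, -0.0, -0.0, 0.0] mm 11 deg 0
```

```bash
python3 -m inch '[[[0,0,0.1,0,0,0,1],[0,0,0.1,0,0,0,1],[0,0,0.1,0,0,0,0],[0,0,0.1,0,0,0,0],[0,0,0.1,0,0,0,0],[0,0,0.1,0,0,0,0],[0,0,0.1,0,0,0,0],[0,0,0.1,0,0,0,0]]]' 25
python3 - <<'E'
from h import *
P,R0=pose(); T=tilt(45,1); print(np.degrees(Rn.from_matrix(R0.T@T).as_rotvec()))
g=P-.019*R0[:,2]; print("G",g)
# grasp point in can frame: can at start centre z=.045
can0=np.array([.5065,-.2575,.045]); Rc=yaw(91)@np.eye(3)
off=Rc.T@(P-can0); Rct=Rc.T@R0; np.savez("g1.npz",off=off,Rct=Rct); print(off)
# goals for can: lift, mid-turn, lying (x up, z -> -y)
def can(c,a,yw=91): # a deg rotate about can y: x goes up
    Rm=yaw(yw)@Rn.from_euler("y",-a,degrees=True).as_matrix(); return np.array(c)+Rm@off, Rm@Rct
chain([can([.495,-.25,.10],0),can([.49,-.24,.13],45),can([.485,-.22,.10],90),can([.485,-.22,.034],90)],(P,R0))
for a in (0,45,90): print(can([0,0,0],a)[1][:,2])
E
```

```text
time_s: 6.18
position: [0.507, -0.2706, 0.0499]
orientation: [1.741, 1.776, -0.725]
contact_force: [0.1, 0.8, 0.7]
width: 0.058
finger_force: 24.9
[-1.00137011e-01  1.21445586e-04  1.81860667e-01]
G [ 0.50682016 -0.25718702  0.0633287 ]
[-0.01312773 -0.00029237  0.00489376]
0 [-0.33, -0.12, -0.44, -0.0, 0.0, 0.0] mm 57 deg 0
1 [-0.07, -0.04, -0.21, -0.0, 0.5, -0.0] mm 23 deg 45
2 [0.28, -0.05, 0.37, -0.0, 0.5, -0.0] mm 47 deg 45
3 [-0.47, 0.0, 0.47, -0.0, -0.0, -0.0] mm 66 deg 0
[ 0.01059331 -0.70703197 -0.70710224]
[-1.74736177e-03 -3.53943677e-05 -9.99998473e-01]
[-0.01408808  0.70696404 -0.70710916]
```

```bash
python3 -m inch '[[[-0.16,-0.06,-0.22,0,0,0,0],[-0.33,-0.12,-0.44,0,0,0,0],[-0.33,-0.12,-0.44,0,0,0,0]]]'; python3 -m inch '[[[-0.01,-0.01,-0.04,0,0.1,0,0],[-0.03,-0.02,-0.08,0,0.2,0,0],[-0.04,-0.02,-0.12,0,0.3,0,0],[-0.06,-0.03,-0.17,0,0.4,0,0],[-0.07,-0.04,-0.21,0,0.5,0,0]]]'; python3 -m inch '[[[0.06,-0.01,0.07,0,0.1,0,0],[0.11,-0.02,0.15,0,0.2,0,0],[0.17,-0.03,0.22,0,0.3,0,0],[0.22,-0.04,0.3,0,0.4,0,0],[0.28,-0.05,0.37,0,0.5,0,0],[0.28,-0.05,0.37,0,0.5,0,0],[0.28,-0.05,0.37,0,0.5,0,0]]]'
python3 - <<'E'
from h import *
z=np.load("g1.npz"); off,Rct=z["off"],z["Rct"]
def can(c,a,yw=91):
    Rm=yaw(yw)@Rn.from_euler("y",-a,degrees=True).as_matrix(); return np.array(c)+Rm@off, Rm@Rct
P,R0=pose(); Rc=R0@Rct.T; print("can centre",P-Rc@off, "axes x,z",Rc[:,0],Rc[:,2]); print(state()["joint_positions"])
chain([can([.485,-.22,.031],90)],(P,R0))
p=viewer.read_camera("side"); a=p["image"][150:270,290:430]; cv2.imwrite("pics/t1.png",cv2.cvtColor(cv2.resize(a,None,fx=4.8,fy=4.8,interpolation=cv2.INTER_CUBIC),cv2.COLOR_RGB2BGR))
E
```

```text
time_s: 6.55
position: [0.4953, -0.263, 0.1057]
orientation: [1.741, 1.774, -0.723]
contact_force: [0.2, 0.4, -2.2]
width: 0.0581
finger_force: 24.8
time_s: 7.18
position: [0.4905, -0.2534, 0.1239]
orientation: [-2.197, -2.237, -0.002]
contact_force: [-0.3, 0.2, -1.4]
width: 0.0577
finger_force: 24.8
time_s: 8.05
position: [0.4854, -0.2248, 0.0871]
orientation: [-1.743, -1.773, -0.715]
contact_force: [1.6, -0.9, -0.9]
width: 0.0579
finger_force: 24.8
can centre [ 0.48509005 -0.21990399  0.10017559] axes x,z [0.00510285 0.00211633 0.99998474] [ 0.0154699  -0.99987826  0.00203717]
[ 1.09697469  0.68944765 -0.53509288  1.54672364 -0.2900208   1.47070371
  0.70410603]
0 [-0.49, 0.0, 0.49, -0.0, 0.0, -0.0] mm 69 deg 0
```

View pics/t1.png

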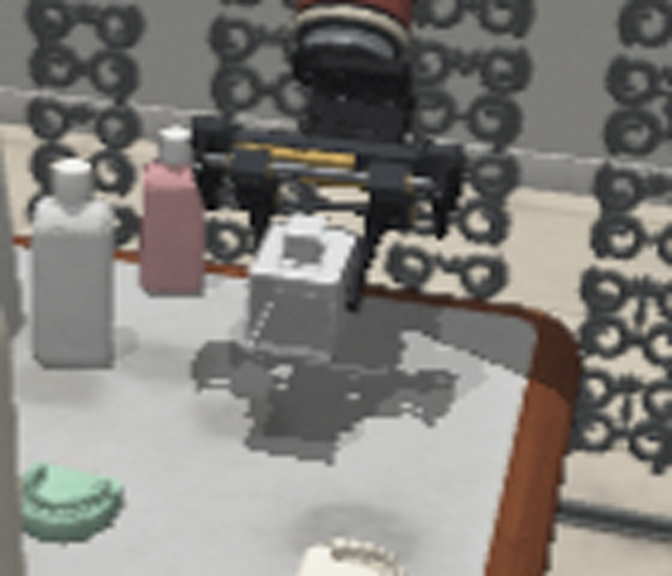

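The crop shows the can held handle up at (300,240), with its mouth towards the camera at (290,310). The pink bottle at (175,220) is behind and to the left, clear of the gripper. Lowering, releasing and backing off.

```bash
python3 -m inch '[[[-0.12,0,0.12,0,0,0,0],[-0.24,0,0.24,0,0,0,0],[-0.36,0,0.36,0,0,0,0],[-0.44,0,0.44,0,0,0,0],[-0.49,0,0.49,0,0,0,0],[-0.49,0,0.49,0,0,0,0],[-0.49,0,0.49,0,0,0,0],[-0.5,0,0.5,0,0,0,0],[-0.5,0,0.5,0,0,0,0]]]'
python3 -m inch '[[[0,0,0,0,0,0,1],[0,0,0,0,0,0,1],[0,0,0,0,0,0,1],[0,0,0,0,0,0,1],[0,0,-0.2,0,0,0,1],[0,0,-0.4,0,0,0,1],[0,0,-0.7,0,0,0,1],[0,0,-1,0,0,0,1],[0,0,-1,0,0,0,1]]]'
python3 - <<'E'
from h import *
np.set_printoptions(precision=3,suppress=True)
p=viewer.read_camera("side"); a=p["image"][150:270,290:430]; cv2.imwrite("pics/t2.png",cv2.cvtColor(cv2.resize(a,None,fx=4.8,fy=4.8,interpolation=cv2.INTER_CUBIC),cv2.COLOR_RGB2BGR))
P,R0=pose(); print(P, state()["joint_positions"])
t=viewer.read_camera("top")
for q in(p,t):
    X,_=cloud(q); C=X[((X>[.42,-.3,.012])&(X<[.55,-.15,.1])).all(1)]
    print(len(C),np.percentile(C,[2,50,98],axis=0)); 
    for z0,z1 in((.05,.062),(.07,.09)):
        c=C[(C[:,2]>z0)&(C[:,2]<z1)]
        if len(c)>5: print(z0,len(c),cv2.minAreaRect(np.float32(c[:,:2]*1000)),c.mean(0))
E
```

```text
time_s: 9.22
position: [0.485, -0.2255, 0.0166]
orientation: [-1.742, -1.771, -0.718]
contact_force: [0.4, -0.7, 0.3]
width: 0.0578
finger_force: 25.0
time_s: 10.35
position: [0.4869, -0.2982, 0.088]
orientation: [-1.746, -1.772, -0.718]
contact_force: [0.0, 0.0, -0.6]
width: 0.0873
finger_force: 0.0
[ 0.487 -0.296  0.087] [ 1.112  0.772 -0.495  1.392 -0.25   1.57   0.734]
350 [[ 0.439 -0.298  0.015]
 [ 0.477 -0.204  0.058]
 [ 0.53  -0.175  0.097]]
0.05 186 ((482.4707946777344, -219.9035186767578), (57.881046295166016, 95.93431854248047), 1.0880029201507568) [ 0.48  -0.211  0.058]
0.07 55 ((485.4295654296875, -248.30929565429688), (102.021728515625, 97.90652465820312), 89.15670013427734) [ 0.482 -0.218  0.077]
387 [[ 0.453 -0.289  0.027]
 [ 0.481 -0.221  0.059]
 [ 0.517 -0.179  0.094]]
0.05 244 ((483.8177490234375, -220.17864990234375), (83.83275604248047, 57.292396545410156), 89.861328125) [ 0.483 -0.221  0.058]
0.07 57 ((483.4187316894531, -219.03414916992188), (33.87279510498047, 22.701189041137695), 89.68950653076172) [ 0.482 -0.218  0.078]
```

View pics/t2.png

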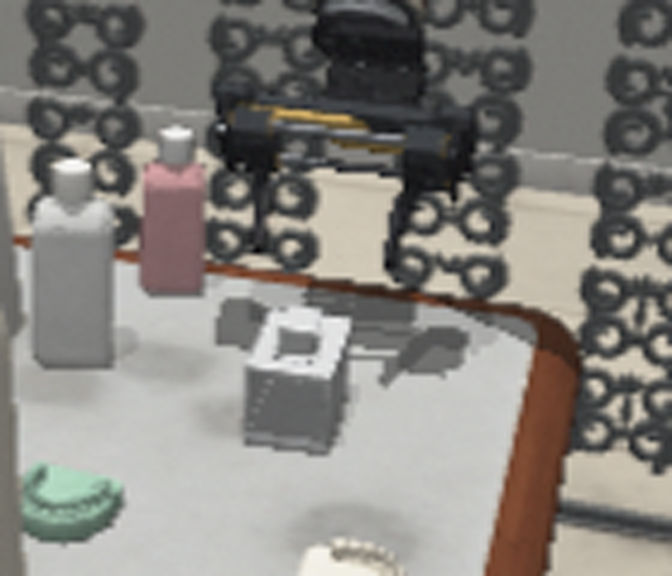

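The can lies handle up at crop (300,370), its mouth towards the camera, and nothing else was disturbed. Now the tool goes over to the other side for the second grasp.

Run:
```python
from h import *
T=tilt(60,.5); G2=np.array([.484,-.198,.034]); print(T[:,2])
chain([([.487,-.29,.187],tilt(-45,.5)),([.487,-.24,.24],tilt(-15,.5)),([.486,-.18,.25],tilt(15,.5)),([.485,-.12,.20],tilt(45,.5)),(G2-.101*T[:,2],T)])
```

```text
[ 0.0075574  -0.86599243 -0.5       ]
0 [0.75, 0.0, -0.67, -0.01, -0.0, 0.0] mm 101 deg 1
1 [0.73, 0.01, -0.02, 0.0, -0.33, 0.0] mm 73 deg 30
2 [0.6, -0.0, 0.06, 0.0, -0.34, -0.0] mm 60 deg 30
3 [0.71, -0.01, 0.32, 0.0, -0.33, -0.0] mm 78 deg 30
4 [0.89, -0.03, 0.75, 0.0, -0.17, -0.0] mm 116 deg 15
```

```bash
python3 -m inch '[[[0.38,0,-0.34,0,0,0,1],[0.75,0,-0.67,-0.01,0,0,1]]]' >/dev/null; python3 -m inch '[[[0.24,0,0,0,-0.11,0,1],[0.48,0,-0.01,0,-0.22,0,1],[0.73,0.01,-0.02,0,-0.33,0,1]]]' >/dev/null; python3 -m inch '[[[0.2,0,0.02,0,-0.11,0,1],[0.4,0,0.04,0,-0.23,0,1],[0.6,0,0.06,0,-0.34,0,1]]]'; python3 -m inch '[[[0.18,0,0.08,0,-0.08,0,1],[0.36,0,0.16,0,-0.16,0,1],[0.54,0,0.24,0,-0.25,0,1],[0.71,-0.01,0.32,0,-0.33,0,1],[0.71,-0.01,0.32,0,-0.33,0,1]]]'; python3 -m inch '[[[0.3,0,0.2,0,-0.05,0,1],[0.6,-0.01,0.4,0,-0.11,0,1],[0.89,-0.03,0.75,0,-0.17,0,1],[0.89,-0.03,0.75,0,-0.17,0,1],[0.89,-0.03,0.75,0,-0.17,0,1]]]'
python3 - <<'E'
from h import *
print(state()["joint_positions"])
T=tilt(60,.5); G2=np.array([.484,-.198,.034])
chain([(G2+.019*T[:,2],T)])
E
```

```text
time_s: 11.45
position: [0.4861, -0.1791, 0.2506]
orientation: [2.062, 2.079, -0.274]
contact_force: [0.0, 1.0, -1.1]
width: 0.0871
finger_force: 0.0
time_s: 12.08
position: [0.4841, -0.1172, 0.1973]
orientation: [1.745, 1.772, -0.722]
contact_force: [0.5, 0.1, 0.4]
width: 0.0868
finger_force: 0.0
time_s: 12.7
position: [0.4837, -0.1111, 0.087]
orientation: [1.578, 1.579, -0.905]
contact_force: [-0.4, 0.0, 0.9]
width: 0.0871
finger_force: 0.0
[ 0.12235773  0.61448483 -0.73188881  1.99323653  1.1231519   1.69758202
 -1.16978327]
0 [0.03, -0.01, 1.21, 0.0, 0.0, -0.01] mm 121 deg 1
```

```bash
python3 -m inch '[[[0.01,0,0.3,0,0,0,1],[0.02,0,0.6,0,0,0,1],[0.02,0,0.9,0,0,0,1],[0.02,-0.01,1,0,0,0,1],[0.02,-0.01,1,0,0,0,1]]]'; python3 -m inch '[[[0,0,0.1,0,0,0,1],[0,0,0.19,0,0,0,1],[0,0,0.19,0,0,0,1],[0,0,0.19,0,0,0,0],[0,0,0.19,0,0,0,0],[0,0,0.19,0,0,0,0],[0,0,0.19,0,0,0,0],[0,0,0.19,0,0,0,0]]]' 30
python3 - <<'E'
from h import *
np.set_printoptions(precision=4,suppress=True)
P,R0=pose(); c0=np.array([.484,-.220,.029])
Rc=np.c_[[0,0,1],np.cross([0,-1,0],[0,0,1]),[0,-1,0]]; Rc=yaw(.5)@Rc
off=Rc.T@(P-c0); Rct=Rc.T@R0; np.savez("g2.npz",off=off,Rct=Rct); print("off",off,"d in can",Rct[:,2],"y_t in can",Rct[:,1], state()["joint_positions"])
def can(c,b,yw): # b=90 lying, 0 upright: x,z tilt about y ; yw = azimuth of can x when upright
    b=np.radians(b); hx=yaw(yw)@[1,0,0]; up=np.array([0,0,1.]); x=hx*np.cos(b)+up*np.sin(b); z=-up*np.cos(b)+hx*np.sin(b)
    Rm=np.c_[x,np.cross(z,x),z]; return np.array(c)+Rm@off,Rm@Rct
a=16.8; hx=yaw(a)@[1,0,0]; hook=np.array([.576,.179,.1])
up0=hook+[0,0,.017]-.037*hx
print(Rc, np.degrees(0))
for b,yw in((90,-89.5),(60,-89.5),(20,-89.5)): print(b,can([0,0,0],b,yw)[1][:,2])
W=[can([.484,-.20,.09],90,-89.5),can([.48,-.17,.15],50,-80),can([.48,-.12,.17],15,-60),can([.48,-.06,.18],0,-35),can([.48,.02,.18],0,-10),can([.48,.09,.18],0,10),can(up0+[-.03,-.01,.08],0,a),can(up0+[0,0,.045],0,a),can(up0,0,a)]
chain(W,(P,R0)); print("hang tcp",W[-1][0],W[-1][1][:,2])
E
```

```text
time_s: 13.32
position: [0.4838, -0.1973, 0.0362]
orientation: [1.578, 1.576, -0.904]
contact_force: [0.3, 0.7, -0.0]
width: 0.0868
finger_force: 0.0
time_s: 14.32
position: [0.4834, -0.2131, 0.0243]
orientation: [1.575, 1.58, -0.907]
contact_force: [0.8, 0.9, -0.3]
width: 0.0577
finger_force: 29.9
off [-0.0047  0.0006 -0.0069] d in can [-0.4957 -0.0025  0.8685] y_t in can [ 0.0073 -1.      0.0013] [ 0.239   0.6752 -0.6294  2.071   1.2936  1.5453 -1.1957]
[[ 0.     -1.      0.0087]
 [ 0.     -0.0087 -1.    ]
 [ 1.      0.      0.    ]] 0.0
90 [ 0.01   -0.8685 -0.4957]
60 [ 0.0069 -0.5043 -0.8635]
20 [ 0.001   0.1687 -0.9857]
0 [-0.43, 0.01, -0.48, -0.0, 0.0, -0.0] mm 64 deg 0
1 [-0.42, -0.05, -0.59, -0.07, 0.44, -0.08] mm 73 deg 41
2 [0.36, 0.07, -0.39, -0.01, 0.39, -0.22] mm 53 deg 40
3 [0.51, 0.27, 0.01, 0.11, 0.17, -0.26] mm 58 deg 29
4 [0.4, 0.63, 0.23, 0.14, -0.0, -0.24] mm 78 deg 25
5 [0.1, 0.68, 0.06, 0.11, -0.0, -0.19] mm 69 deg 20
6 [-0.27, 0.61, -0.35, 0.04, -0.0, -0.07] mm 76 deg 7
7 [-0.45, 0.01, 0.14, -0.0, -0.0, 0.0] mm 47 deg 0
8 [-0.23, 0.0, 0.39, -0.0, -0.0, 0.0] mm 45 deg 0
hang tcp [0.5362 0.1664 0.1239] [-0.4752 -0.1409 -0.8685]
```

```bash
python3 -m inch '[[[-0.2,0,-0.24,0,0,0,0],[-0.43,0.01,-0.48,0,0,0,0]]]' >/dev/null; python3 -m inch '[[[-0.08,-0.01,-0.12,-0.01,0.09,-0.02,0],[-0.17,-0.02,-0.24,-0.03,0.18,-0.03,0],[-0.25,-0.03,-0.35,-0.04,0.26,-0.05,0],[-0.34,-0.04,-0.47,-0.06,0.35,-0.06,0],[-0.42,-0.05,-0.59,-0.07,0.44,-0.08,0]]]'; python3 -m inch '[[[0.07,0.01,-0.08,0,0.08,-0.04,0],[0.14,0.03,-0.16,0,0.16,-0.09,0],[0.22,0.04,-0.23,-0.01,0.23,-0.13,0],[0.29,0.06,-0.31,-0.01,0.31,-0.18,0],[0.36,0.07,-0.39,-0.01,0.39,-0.22,0],[0.36,0.07,-0.39,-0.01,0.39,-0.22,0]]]'; python3 -m inch '[[[0.13,0.07,0,0.03,0.04,-0.06,0],[0.25,0.14,0,0.05,0.08,-0.13,0],[0.38,0.2,0.01,0.08,0.13,-0.19,0],[0.51,0.27,0.01,0.11,0.17,-0.26,0],[0.51,0.27,0.01,0.11,0.17,-0.26,0],[0.51,0.27,0.01,0.11,0.17,-0.26,0]]]'
cat >> h.py <<'E'
def g2():
    z=np.load("g2.npz"); return z["off"],z["Rct"]
def can2(c,b,yw):
    off,Rct=g2(); b=np.radians(b); hx=yaw(yw)@[1,0,0]; up=np.array([0,0,1.]); x=hx*np.cos(b)+up*np.sin(b); z=-up*np.cos(b)+hx*np.sin(b)
    Rm=np.c_[x,np.cross(z,x),z]; return np.array(c)+Rm@off,Rm@Rct
def cannow():
    off,Rct=g2(); P,R0=pose(); Rc=R0@Rct.T; return P-Rc@off,Rc
az=16.8; hx=yaw(az)@[1,0,0]; hook=np.array([.576,.179,.1]); up0=hook-[0,0,.017]-.037*hx
E
python3 - <<'E'
from h import *
c,Rc=cannow(); print("can",c,Rc[:,0],Rc[:,2],state()["joint_positions"])
chain([can2([.48,.02,.18],0,-10),can2([.48,.09,.18],0,10),can2(up0+[-.03,-.01,.085],0,az),can2(up0+[0,0,.05],0,az)])
E
```

```text
time_s: 15.2
position: [0.4777, -0.1621, 0.152]
orientation: [1.832, 2.175, -0.32]
contact_force: [-1.3, 0.1, -3.3]
width: 0.0577
finger_force: 29.9
time_s: 15.95
position: [0.4765, -0.1159, 0.1739]
orientation: [-1.476, -2.515, -0.199]
contact_force: [-0.5, 0.7, -1.4]
width: 0.0581
finger_force: 29.9
time_s: 16.7
position: [0.4757, -0.0582, 0.1869]
orientation: [-0.804, -2.511, -0.215]
contact_force: [-0.3, -0.2, -1.2]
width: 0.0581
finger_force: 29.9
can [ 0.47987479 -0.06049376  0.17991445] [ 0.81833392 -0.5747335  -0.00331662] [-0.00181663  0.00318406 -0.99999328] [ 0.83061258  0.53284457 -0.87835974  1.53873676  0.08276442  1.67001186
  0.88053202]
0 [0.4, 0.64, 0.23, 0.14, -0.0, -0.24] mm 79 deg 25
1 [0.11, 0.67, 0.06, 0.11, -0.0, -0.19] mm 68 deg 20
2 [-0.42, 0.62, -0.1, 0.04, -0.0, -0.07] mm 75 deg 7
3 [-0.45, 0.01, 0.14, -0.0, -0.0, 0.0] mm 47 deg 0
```

```bash
python3 -m inch '[[[0.1,0.16,0.06,0.03,0,-0.06,0],[0.2,0.32,0.12,0.07,0,-0.12,0],[0.3,0.48,0.17,0.1,0,-0.18,0],[0.4,0.64,0.23,0.14,0,-0.24,0],[0.4,0.64,0.23,0.14,0,-0.24,0]]]'; python3 -m inch '[[[0.04,0.22,0.02,0.04,0,-0.06,0],[0.07,0.45,0.04,0.07,0,-0.13,0],[0.11,0.67,0.06,0.11,0,-0.19,0],[0.11,0.67,0.06,0.11,0,-0.19,0]]]'; python3 -m inch '[[[-0.14,0.2,-0.03,0.01,0,-0.02,0],[-0.28,0.4,-0.06,0.03,0,-0.05,0],[-0.42,0.62,-0.1,0.04,0,-0.07,0],[-0.42,0.62,-0.1,0.04,0,-0.07,0],[-0.42,0.62,-0.1,0.04,0,-0.07,0]]]'
python3 - <<'E'
from h import *
np.set_printoptions(precision=4,suppress=True)
c,Rc=cannow(); print("can",c,Rc[:,0],Rc[:,2],state()["joint_positions"],state()["contact_force"])
chain([can2(up0+[0,0,.05],0,az)])
s=viewer.read_camera("side"); t=viewer.read_camera("top")
n=c-.017*0
print("leg end px", proj(s,[c+Rc@[.047,0,.015],c+Rc@[.037,0,-.017],hook]), proj(t,[c+Rc@[.047,0,.015],hook,c+Rc@[0,0,-.045]]))
a=cv2.resize(s["image"][220:340,220:360],None,fx=2.8,fy=4*.7,interpolation=cv2.INTER_CUBIC)
b=cv2.resize(t["image"][150:230,225:318],None,fx=4.2,fy=4.2,interpolation=cv2.INTER_CUBIC)
cv2.imwrite("pics/h1.png",cv2.cvtColor(np.hstack([a[:336],b[:336]]),cv2.COLOR_RGB2BGR))
E
```

```text
time_s: 17.32
position: [0.4748, 0.023, 0.1879]
orientation: [-0.233, -2.611, -0.062]
contact_force: [-0.2, -0.1, -2.1]
width: 0.0578
finger_force: 29.9
time_s: 17.82
position: [0.4744, 0.0907, 0.188]
orientation: [0.217, -2.612, 0.059]
contact_force: [-0.4, -0.3, -1.5]
width: 0.0582
finger_force: 29.9
time_s: 18.45
position: [0.5061, 0.155, 0.1752]
orientation: [0.374, -2.595, 0.102]
contact_force: [-0.1, -0.6, -1.5]
width: 0.0578
finger_force: 29.9
can [0.5105 0.1569 0.1683] [ 0.9571  0.2896 -0.0051] [-0.0049 -0.0014 -1.    ] [ 0.2715  0.7416 -1.0145  1.3585  0.397   1.8491  1.11  ] [-0.0869 -0.6361 -1.4572]
0 [-0.45, 0.02, 0.15, -0.0, -0.0, 0.0] mm 48 deg 0
leg end px [[291.4042 253.0672]
 [295.4575 241.5307]
 [282.4643 271.9637]] [[265.619  192.7801]
 [265.1906 189.3164]
 [267.1903 203.3216]]
```

View pics/h1.png

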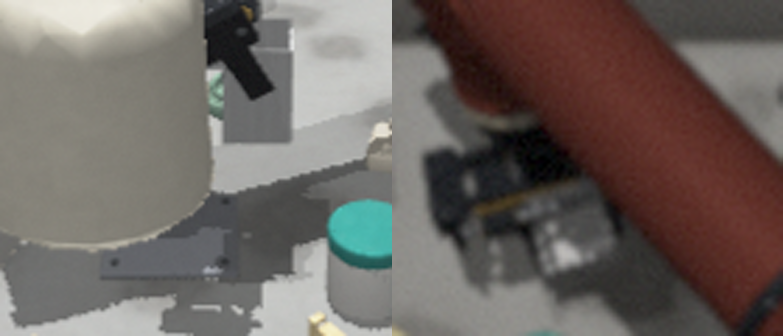

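The left half shows the can upright in the gripper at crop (258,90); the lamp hides the hook. The right half shows the gripper from above, with the forearm covering the stand. I check the can's pose in the grip before engaging.

Run:
```python
from h import *
np.set_printoptions(precision=4,suppress=True)
c,Rc=cannow(); s=viewer.read_camera("side"); X,uv=cloud(s); L=(X-c)@Rc
k=(abs(L[:,0])<.05)&(abs(L[:,2])<.06)&(L[:,1]<-.018)&(L[:,1]>-.04); F=L[k]
print(len(F)); f=F[(F[:,2]>-.005)]
print("y face(exp -.029)",np.median(f[:,1]),"x ext",np.percentile(f[:,0],[1,99]),"z max",np.percentile(F[:,2],[1,99]))
for z0 in (-.03,-.01,.01,.03):
    q=F[abs(F[:,2]-z0)<.008]; print(z0,len(q),np.percentile(q[:,0],[2,98]) if len(q) else "",np.median(q[:,1]) if len(q) else "")
# silhouette check: predicted bottom corners / mouth corners
pts=[c+Rc@[x,-.029,z] for x in(-.029,.029) for z in(-.045,.045)]; print(proj(s,pts))
m=nets.regions_of(s,"can_centre")
for d in m[:2]:
    v,u=np.nonzero(d["mask"]); print(d["conf"],u.min(),u.max(),v.min(),v.max())
```

```text
760
y face(exp -.029) -0.02828004259517891 x ext [-0.0304  0.0257] z max [-0.0437  0.0439]
-0.03 132 [-0.0294  0.0241] -0.029360188309183206
-0.01 131 [-0.0298  0.0255] -0.0291062158128711
0.01 145 [-0.0302  0.0256] -0.028057327087384325
0.03 137 [-0.0284  0.0257] -0.028455954850060666
[[323.9495 237.5274]
 [323.1668 270.6551]
 [298.3759 237.354 ]
 [298.6113 270.5189]]
0.78 296 324 226 271
```

```bash
python3 -m inch '[[[-0.15,0,0.05,0,0,0,0],[-0.3,0.01,0.1,0,0,0,0],[-0.45,0.01,0.14,0,0,0,0],[-0.46,0.02,0.14,0,0,0,0],[-0.46,0.02,0.14,0,0,0,0]]]'
python3 - <<'E'
from h import *
np.set_printoptions(precision=4,suppress=True)
c,Rc=cannow(); u=up0+.001*hx; print("err",Rc.T@(c-u))
chain([can2(u+[0,0,.022],0,az),can2(u+[0,0,-.001],0,az)])
E
```

```text
time_s: 19.27
position: [0.5364, 0.1687, 0.14]
orientation: [0.38, -2.593, 0.101]
contact_force: [-0.6, 1.0, -1.3]
width: 0.0582
finger_force: 29.9
err [-0.0005 -0.0023 -0.05  ]
0 [-0.14, -0.02, 0.24, -0.0, -0.0, 0.0] mm 28 deg 0
1 [-0.12, -0.0, 0.2, -0.0, -0.0, 0.0] mm 23 deg 0
```

```bash
python3 -m inch '[[[-0.03,-0.01,0.06,0,0,0,0],[-0.07,-0.01,0.12,0,0,0,0],[-0.1,-0.02,0.18,0,0,0,0],[-0.14,-0.02,0.24,0,0,0,0],[-0.14,-0.02,0.24,0,0,0,0]]]'
python3 - <<'E'
from h import *
np.set_printoptions(precision=4,suppress=True)
c,Rc=cannow(); u=up0+.001*hx; print("err",Rc.T@(c-u),state()["contact_force"],state()["torque"])
chain([can2(u+[0,0,.001],0,az)])
E
```

```text
time_s: 19.9
position: [0.537, 0.1661, 0.1116]
orientation: [0.379, -2.592, 0.101]
contact_force: [-0.6, 0.5, -1.2]
width: 0.0576
finger_force: 29.9
err [-0.0005  0.0004 -0.0216] [-0.6233  0.46   -1.2109] [ 0.3048 -0.8849 -0.0117]
0 [-0.11, 0.0, 0.18, -0.0, -0.0, 0.0] mm 21 deg 0
```

No contact so far: the leg has passed below the hook edge. Lowering the rest of the way.

```bash
python3 -m inch '[[[-0.03,0,0.05,0,0,0,0],[-0.06,0,0.1,0,0,0,0],[-0.08,0,0.14,0,0,0,0],[-0.1,0,0.17,0,0,0,0],[-0.11,0,0.18,0,0,0,0],[-0.11,0,0.18,0,0,0,0]]]'
python3 - <<'E'
from h import *
np.set_printoptions(precision=4,suppress=True)
c,Rc=cannow(); u=up0+.001*hx; print("err",Rc.T@(c-u),Rc[:,2],state()["contact_force"],state()["torque"])
E
```

```text
time_s: 20.65
position: [0.5377, 0.1665, 0.0914]
orientation: [0.38, -2.593, 0.101]
contact_force: [-0.2, -0.1, -0.1]
width: 0.0577
finger_force: 29.9
err [ 0.0004  0.0003 -0.0014] [-0.0059  0.0002 -1.    ] [-0.2199 -0.0884 -0.0977] [ 0.2062 -0.636   0.0052]
```

```bash
python3 -m inch '[[[0,0,0.01,0,0,0,0],[-0.01,0,0.02,0,0,0,0],[-0.01,0,0.02,0,0,0,0]]]'
python3 - <<'E'
from h import *
np.set_printoptions(precision=4,suppress=True)
c,Rc=cannow(); u=up0+.001*hx; print("err",Rc.T@(c-u),Rc[:,2],state()["contact_force"],state()["torque"])
s=viewer.read_camera("side"); X,uv=cloud(s); L=(X-c)@Rc
F=L[(abs(L[:,0])<.05)&(abs(L[:,2])<.06)&(L[:,1]<-.018)&(L[:,1]>-.04)]
print(len(F),np.percentile(F,[1,99],axis=0))
E
```

```text
time_s: 21.02
position: [0.5377, 0.1667, 0.0905]
orientation: [0.38, -2.594, 0.101]
contact_force: [-2.5, -2.1, 10.9]
width: 0.0579
finger_force: 30.0
err [ 0.0004  0.0001 -0.0005] [-0.0054  0.0004 -1.    ] [-2.4583 -2.1109 10.8555] [-0.2423  0.4252  0.0929]
485 [[-0.0297 -0.0387 -0.0448]
 [ 0.0218 -0.0245  0.0436]]
```

Contact at the expected height, with 11 N on the hook. Letting go and backing off along the fingers.

```bash
python3 -m inch '[[[0,0,0,0,0,0,0.5],[0,0,0,0,0,0,0.8],[0,0,0,0,0,0,1],[0,0,0,0,0,0,1],[0,0,0,0,0,0,1]]]'; python3 -m inch '[[[0,0,-0.1,0,0,0,1],[0,0,-0.25,0,0,0,1],[0,0,-0.5,0,0,0,1],[0,0,-0.75,0,0,0,1],[0,0,-1,0,0,0,1],[0,0,-1,0,0,0,1]]]'
python3 - <<'E'
from h import *
np.set_printoptions(precision=4,suppress=True)
s=viewer.read_camera("side"); X,uv=cloud(s); c=up0; Rc=can2(up0,0,az)[1]@g2()[1].T; L=(X-c)@Rc
F=L[(abs(L[:,0])<.06)&(abs(L[:,2])<.06)&(L[:,1]<-.015)&(L[:,1]>-.045)]
print(len(F),np.percentile(F,[1,50,99],axis=0))
for z0 in (-.03,0,.03):
    q=F[abs(F[:,2]-z0)<.008]; print(z0,len(q),np.percentile(q[:,0],[2,98]),np.median(q[:,1]))
t=viewer.read_camera("top")
a=cv2.resize(s["image"][200:330,230:370],None,fx=2.8,fy=2.8,interpolation=cv2.INTER_CUBIC)
b=cv2.resize(t["image"][150:237,225:318],None,fx=4.2,fy=4.2,interpolation=cv2.INTER_CUBIC)
cv2.imwrite("pics/h2.png",cv2.cvtColor(np.hstack([a[:360],b[:360]]),cv2.COLOR_RGB2BGR))
E
```

```text
time_s: 21.7
position: [0.5376, 0.1665, 0.0888]
orientation: [0.38, -2.593, 0.101]
contact_force: [-0.5, 0.1, -0.6]
width: 0.085
finger_force: 0.0
time_s: 22.45
position: [0.5867, 0.1819, 0.1776]
orientation: [0.38, -2.597, 0.099]
contact_force: [0.1, 0.8, -0.7]
width: 0.0872
finger_force: 0.0
535 [[-0.0352 -0.0303 -0.0383]
 [-0.0115 -0.0268  0.0091]
 [ 0.0267 -0.0227  0.0512]]
-0.03 99 [-0.0374  0.0027] -0.02673554646822291
0 85 [-0.0315  0.0029] -0.026892074206526298
0.03 107 [-0.0262  0.0201] -0.026789161439042947
```

View pics/h2.png

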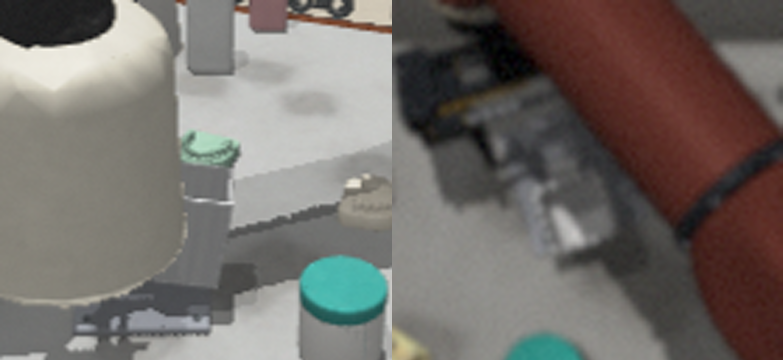

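The left half shows the can hanging clear of the bench at crop (205,225), leaning slightly, its mouth up. The right half shows the gripper drawn back. I back off more, let it settle and check.

```bash
python3 -m inch '[[[0,0,-0.3,0,0,0,1],[0,0,-0.6,0,0,0,1],[0,0,-0.6,0,0,0,1],[0,0,-0.6,0,0,0,1],[0,0,-0.6,0,0,0,1],[0,0,-0.6,0,0,0,1],[0,0,-0.6,0,0,0,1],[0,0,-0.6,0,0,0,1],[0,0,-0.6,0,0,0,1],[0,0,-0.6,0,0,0,1]]]'
python3 - <<'E'
from h import *
np.set_printoptions(precision=4,suppress=True)
c=up0; Rc=can2(up0,0,az)[1]@g2()[1].T
for _ in range(2):
    s=viewer.read_camera("side"); X,uv=cloud(s); L=(X-c)@Rc
    F=L[(abs(L[:,0])<.06)&(abs(L[:,2])<.06)&(L[:,1]<-.015)&(L[:,1]>-.045)]
    e=[np.percentile(F[abs(F[:,2]-z0)<.008][:,0],2) for z0 in(-.03,-.015,0,.015,.03)]
    print(len(F),np.percentile(F,[1,99],axis=0).tolist(),e,"lean",np.degrees(np.polyfit([-.03,-.015,0,.015,.03],e,1)[0]/1))
t=viewer.read_camera("top"); X,_=cloud(t); L=(X-c)@Rc
F=L[(abs(L[:,0])<.05)&(abs(L[:,1])<.04)&(L[:,2]<-.03)&(L[:,2]>-.06)]; print("top rim",len(F),np.percentile(F,[2,98],axis=0))
for n in["bottle_pink_mid","bottle_white_1_mid","dropper_bottle_mid","plaster_pot_mid","model_lower_mid","model_green_mid"]:
    for q in (s,t):
        d=nets.regions_of(q,n)
        if d: A,_=cloud(q,d[0]["mask"]); print(n,round(d[0]["conf"],2),np.percentile(A,[3,97],axis=0).round(3).tolist())
E
```

```text
time_s: 23.8
position: [0.6143, 0.1894, 0.2275]
orientation: [0.38, -2.593, 0.101]
contact_force: [0.3, 0.7, 0.8]
width: 0.087
finger_force: 0.0
532 [[-0.03520215886523079, -0.02988279691550656, -0.037854429073103095], [0.026682858595282938, -0.021915095509497443, 0.051982460584012354]] [np.float64(-0.037418393631077476), np.float64(-0.033616319019752795), np.float64(-0.03184475861397767), np.float64(-0.030781254971835717), np.float64(-0.02827651401289071)] lean 8.066796283149769
534 [[-0.03520534482831935, -0.030163061091105652, -0.038036293716060675], [0.026643714703403574, -0.022282313515426994, 0.05026423771096028]] [np.float64(-0.03740934962526728), np.float64(-0.03371430451558516), np.float64(-0.03301920530077252), np.float64(-0.030777306702164105), np.float64(-0.026173707953363583)] lean 9.705248499939778
top rim 57 [[-0.0374 -0.0277 -0.0457]
 [ 0.0203  0.0306 -0.0321]]
bottle_pink_mid 0.67 [[0.596, -0.403, 0.004], [0.642, -0.377, 0.124]]
bottle_pink_mid 0.62 [[0.596, -0.421, 0.021], [0.643, -0.377, 0.13]]
bottle_white_1_mid 0.74 [[0.631, -0.266, 0.008], [0.683, -0.238, 0.144]]
bottle_white_1_mid 0.53 [[0.632, -0.286, 0.024], [0.687, -0.238, 0.15]]
dropper_bottle_mid 0.41 [[0.57, -0.077, 0.01], [0.625, -0.03, 0.029]]
plaster_pot_mid 0.87 [[0.362, 0.169, 0.002], [0.427, 0.233, 0.073]]
plaster_pot_mid 0.68 [[0.367, 0.162, 0.01], [0.43, 0.229, 0.077]]
model_lower_mid 0.93 [[0.374, -0.034, 0.003], [0.433, 0.025, 0.028]]
model_green_mid 0.59 [[0.57, -0.077, 0.01], [0.622, -0.026, 0.029]]
```

The can is at rest, leaning about 9° as expected. The bystanders measured since are where they were; the dropper bottle was misidentified and the articulator wasn't rechecked. Handing in.

```bash
python3 -c "
from plant import r
print(r.close_job())"
```

```text
the job is handed in; nothing more can be done
None
```

The scrap can hangs mouth up on the hook, let go and at rest with a lean of about 9°, and the job is handed in (no verdict was returned); five of the seven bystanders measured unmoved, while the dropper bottle and articulator were not confirmed at the end.

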